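# Hang the whisk on the utensil carousel

### The job

Turn the utensil carousel gently until its one free hook points straight forward over the nose of the foot plate. Then take the whisk out of the white jar and hang it by its wooden knob on that hook: slide the rod in between the two wires behind their turned-up tips, lower it until you feel the knob rest on the wires, and only then let go. Do not drop the whisk, press hard on the carousel or spin it, and leave the other things on the shelf where they are.

Things in the scene. Friction and masses are not known exactly. Their poses are not given: they have to be found in the camera images.
- rack: Utensil carousel, upright, fixed. Origin: centre of the underside of its round dark foot (150 mm across, 14 high), on the turning axis; z up, front = own -x. An 18 mm post carries a turning steel crown: hub 48 mm across with 4 equal twin-wire hooks at 90 degrees; three carry fixed utensils (ladle, turner, masher), one is free. Load it with no more than 25 N by the gripper, 20 N by the whisk.
- nose (a point): Outer end of the nose, a 34 mm wide, 12 mm high bar on the foot, 113 mm in front of the turning axis (along the carousel's -x), 6 mm above the shelf. Bracket of each hook: upright steel plate 8 mm thick, from 4 to 32 mm below the top of the wires, from the hub out to 82 mm from the axis; push there, about 50 mm from the axis (further out, fingers catch on the ends of the wires).
- slot (a point): Point 92 mm in front of the axis on the nose side, 215 mm above the shelf: where the hung rod belongs, but the height is only nominal. The crown is clamped at an UNMEASURED height: the top of the level wires lies anywhere from 203 to 227 mm above the shelf, to be found by feel or sight. This point is fixed to the foot and does not turn or shift with the crown.
- post_top (a point): Top of the post on the turning axis, 245 mm above the shelf. Each hook: two level parallel round wires, 8 mm thick, 17 mm gap; the gap is closed at 82 mm from the axis and open outward. At 119 mm the wires bend up and slightly apart to tips 131 mm from the axis, 14 mm above the level wires. Hung utensils: heads 30 mm wide, 25 high, at 92 mm; they reach 131 mm below the wires, 35 mm to each side.
- crown (a joint): Angle of the crown, rad, growing anticlockwise seen from above; turns both ways without stops in use. At 0 and at 6.283 the free hook points along the carousel's -x, over the nose; at 1.571 along its -y. Ladle, turner and masher follow 90, 180, 270 degrees anticlockwise. Constant friction 0.18 N m (about 4 N at 50 mm from the axis): it stays where left, and gives if a hook is pushed sideways.
- whisk_knob (a point): Centre of the whisk's upright round wooden knob (32 mm across, 50 mm high, the place to grasp it from above). The whisk is steel, 200 mm long, about 120 g, z up along its axis: below the knob a round rod 12 mm thick and 70 mm long, then a wire balloon 80 mm long and 48 mm across that ends 175 mm below this point. It stands loosely upright in the jar, balloon down.
- jar: Heavy white straight-sided jar in which the whisk stands, fixed; 68 mm across outside, 80 mm high, wall 4 mm, floor 5 mm. Origin: centre of the underside.
- mug: White mug, 74 mm across, 85 mm high, with a handle. Bystander; origin: centre of the underside.
- bowl: Red bowl, 120 mm across, 50 mm high. Bystander; origin: centre of the underside.
- pan: Aluminium saucepan, 160 mm across, 65 mm high, handle 140 mm long towards its own -y. Bystander; origin: centre of the underside.
- oil: Green glass oil bottle, 60 mm across, 190 mm high. Bystander; origin: centre of the underside.
- tin: Food tin, 72 mm across, 80 mm high. Bystander; origin: centre of the underside.
- spoon: Wooden spoon lying along its own x, 220 mm long. Bystander.

How it is judged (in metres and radians):
On the way:
1. the free hook points over the nose (within 0.15 rad) and the carousel stands still, the whisk not yet on it ((value of joint crown between -0.15 and 0.15 rad or value of joint crown between 6.133 and 6.433 rad) and velocity of joint crown between -0.08 and 0.08 rad/s and contact force between whisk and rack below 0.05 N), for 0.2 s.
At the end, for the whole second after the job is handed in: Free hook over the nose (within 0.15 rad), crown still; whisk released, at rest, upright within 0.15 rad, its knob resting on that hook's wires behind the tips: knob centre 80 to 110 mm in front of the axis, within 22 mm sideways, 222 to 257 mm above the shelf ((value of joint crown between -0.15 and 0.15 rad or value of joint crown between 6.133 and 6.433 rad) and velocity of joint crown between -0.08 and 0.08 rad/s and x of whisk_knob in the frame of rack between -0.11 and -0.08 m and y of whisk_knob in the frame of rack between -0.022 and 0.022 m and height (world z) of whisk_knob between 0.222 and 0.257 m and angle between whisk_knob's own z axis and vertical below 0.15 rad and linear speed of whisk below 0.03 m/s and contact force between whisk and rack above 0.4 N and contact force between whisk and the fingers below 0.05 N); the robot touches nothing.
It fails at once if whisk pressed on the carousel with more than 20 N (contact force between whisk and rack above 20 N).
It fails at once if gripper or arm pressed on the carousel with more than 25 N (contact force between any of the fingers, the arm and rack above 25 N).
It fails at once if whisk dropped: falling faster than 0.18 m/s with no finger on it (contact force between the fingers and whisk below 0.05 N and linear speed of whisk above 0.18 m/s).
It fails at once if carousel spun faster than 2.5 rad/s (velocity of joint crown above 2.5 rad/s or velocity of joint crown below -2.5 rad/s).
It fails at once if a bystander (mug, bowl, saucepan, oil bottle, food tin, wooden spoon) displaced by more than 30 mm (distance of any of mug, bowl, pan, oil, tin, spoon from where it was at the start of the episode above 0.03 m).
It also fails if it takes over 72 s, if anything falls off the work surface, if the arm or the gripper's body presses on something with over 40 N, if the wrist force passes 120 N, or if a joint passes its speed limit or range.

### The arm

A 6-joint arm with a two-finger parallel gripper is mounted at the origin on the work surface. World frame = base frame: x ahead of the robot, y to its left, z up, the work surface at z = 0. Lengths are in mm, angles in rad, forces in N, time in s.
With the tool pointing down it reaches from about 250 to 725 mm from the base axis. Payload 9.7 kg.
Tool frame: the origin (TCP) lies on the mounting face of the last link; the fingertips stand 173 mm ahead of it and the grasp point (between the pads) lies 155 mm ahead of it; z points along the fingers, y is the direction in which the jaws open and shut (so a half turn about z gives the same grasp; the last joint's range is limited). The gripper opens to 85 mm and grips with 20 to 120 N. Pads are 22 mm wide; open, the fingers measure 114 mm over their backs; the gripper's body (76 mm by 85 mm) begins 54 mm behind the grasp point. The pads swing forward as they close: fully open they stand 13 mm farther back than shut.
Start: joints at [-1.186, 0.087, 0.176, 1.66, 0, 1.571], TCP at [206.453, -509.779, 404.684] pointing down, gripper open.
Joint ranges: [-3.13, 3.13], [-0.85, 1.81], [-1.15, 1.24], [-2.2, 2.28], [-1.44, 1.52], [-3.14, 3.14]. Speed limits (rad/s): [2.22, 2.22, 2.57, 3.14, 3.14, 3.14].

### API

Orientations are given as a rotation vector (axis times angle).
In Python, from workcell import get_state, snapshot, close_job gives the robot as it stands.
- The arm moves only by the tool move_arm, never from a script. Its arguments are lists of equal length, an entry for each row: "linear": the shift along the tool's x, y, z in m, a list of three; "turn": the turn, a rotation vector about the tool's x, y, z in rad, a list of three. A call has 1 to 12 rows; each row is the pose to reach, as a shift and turn from the pose commanded when the call began, along the tool's axes at that moment; what a row does not reach only later rows make up. A row lasts 1/12 s, in which the tool goes at most 41.7 mm and 7.16 degrees, less where a joint would pass 70% of its speed; a pose out of reach is approached as far as the arm can. A call with a gripper value outside its range is refused whole. "hand" is the opening, from 0 (shut) to 1 (fully open), set as the call begins (left out, the last holds). The fingers move at their own pace and stop on an object; "grip_force" is the grip in N (left out, the last holds). Time passes only in rows, so rows that repeat a pose let the fingers close. It gives the time, the measured TCP pose, the force and the opening at its end, in the units of the state.
- get_state(): the state, without advancing time (a new reading comes with each control period).
- snapshot(name): name is "side" or "top"; returns a dict with "frame" (420x560x3 uint8, red, green, blue), "camera_matrix" (3x3 intrinsics, pixels), "dist" ([k1, k2, p1, p2, k3] as OpenCV has them; the pictures are not rectified), "extrinsics" (4x4, takes a point from world to camera coordinates). Camera axes: x right, y down, z forward; pixel columns grow to the right and rows downward; lengths in mm; the calibration is good to about 2 mm. A picture is of the moment at which its call begins. There is no depth.
- close_job(): hands the job in, once; it reports no verdict.
The state is a dict: "time": time; "qpos": joint angles; "qd": joint speeds; "tau": joint torques, N m; "tcp_pos": TCP position; "ee_rot": TCP orientation; "contact_force": force on the tool from outside, world axes, zero at the start; "ft_torque": the same for the moment, N m; "opening": opening from 0.0 (shut) to 1.0 (fully open).
Only numpy, scipy, OpenCV 4.12 (cv2) and the standard library are available. Lean on these libraries where they do the work, as an engineer would, in place of code of your own. Each camera call takes 0.05 s, during which the arm holds its last target. There are 200 camera calls.

## Working session

There is one attempt and no reset: what is moved stays moved. The work goes in short steps, Python scripts to look and compute and a tool call to move; the robot and the scene stay as the last step left them, time stands still between calls to the robot, and variables do not carry over. Pictures are saved under pics/ and viewed, about 8 in all and at most 12, crops included, and the job is handed in when it is done.

Besides the shell and the picture viewer there is one more tool, called in YAML: its name, and indented under it one key for each argument. move_arm: Moves the arm, as the interface text tells. Its arguments: {"type":"object","properties":{"linear":{"type":"array","items":{"type":"array","items":{"type":"number"}}},"turn":{"type":"array","items":{"type":"array","items":{"type":"number"}}},"hand":{"type":"number"},"grip_force":{"type":"number"}},"required":["linear","turn"]}

```bash
ls; mkdir -p pics; python3 - <<'E'
from workcell import get_state,snapshot
import cv2,numpy as np
print(get_state())
for n in("side","top"):
    s=snapshot(n); cv2.imwrite(f"pics/{n}0.png",s["frame"][:,:,::-1]); print(n,s["camera_matrix"],s["dist"],s["extrinsics"])
    np.savez(f"pics/{n}0.npz",**s)
E
```

```text
pics
{'time': 0.0, 'qpos': array([-1.18597586e+00,  8.74571956e-02,  1.75109325e-01,  1.65982569e+00,
        5.25527677e-06,  1.57081856e+00]), 'qd': array([-1.94934310e-03,  1.17041090e-03, -7.53601462e-04, -5.78333009e-04,
        8.67715905e-05,  1.40150241e-03]), 'tau': array([-5.63962549e-04, -5.20389032e+01,  4.64800966e+01,  1.61484873e-02,
       -6.43950693e-05, -1.05104218e-05]), 'tcp_pos': array([ 206.4626672 , -509.76640673,  403.9717754 ]), 'ee_rot': array([-3.08229710e+00, -6.00458720e-01,  4.05433047e-04]), 'contact_force': array([-0.02659361,  0.49803246, -0.53921699]), 'ft_torque': array([0.00934032, 0.01883178, 0.03027756]), 'opening': 0.9952410415189139}
side [[458.13407291   0.         277.04605728]
 [  0.         458.13407291 214.46887362]
 [  0.           0.           1.        ]] [-0.07248674  0.          0.          0.          0.        ] [[-9.34972859e-01 -3.54192645e-01  1.93215655e-02  4.72562858e+02]
 [-2.54575764e-01  6.32086048e-01 -7.31886882e-01  2.55860115e+02]
 [ 2.47016059e-01 -6.89213173e-01 -6.81152163e-01  1.29921705e+03]
 [ 0.00000000e+00  0.00000000e+00  0.00000000e+00  1.00000000e+00]]
top [[391.29782785   0.         277.58514506]
 [  0.         391.29782785 214.74961183]
 [  0.           0.           1.        ]] [-0.09005917  0.          0.          0.          0.        ] [[ 6.08357240e-03 -9.99848327e-01  1.63191139e-02 -3.02197436e+01]
 [-9.83707229e-01 -8.91601199e-03 -1.79556656e-01  5.28196857e+02]
 [ 1.79674924e-01 -1.49608844e-02 -9.83612268e-01  1.06474610e+03]
 [ 0.00000000e+00  0.00000000e+00  0.00000000e+00  1.00000000e+00]]
```

View pics/side0.png

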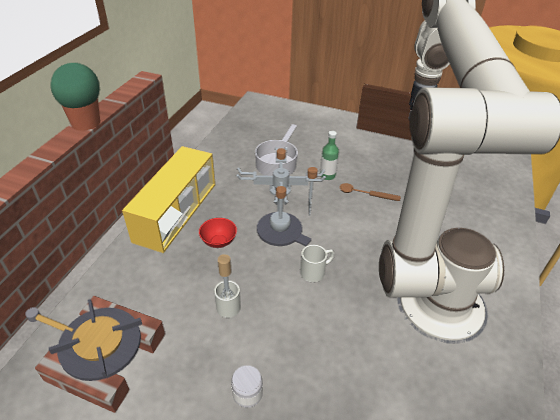

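View pics/top0.png

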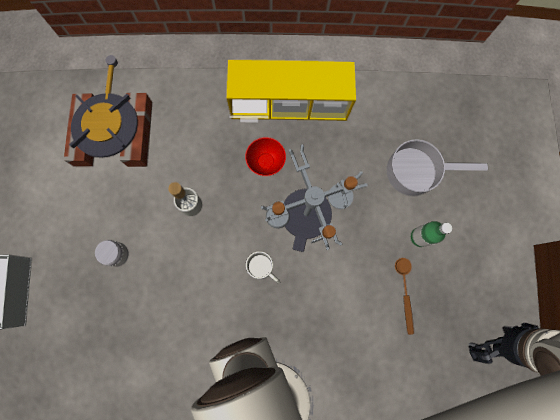

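Side: carousel foot about (281,230), knob of the whisk (224,265), jar (228,300). Top: hub (315,196), nose (299,245), free hook pointing up to about (297,150), knob (176,188), mug (260,266).

```bash
cat > h.py <<'E'
import numpy as np,cv2
def load(n,t): return dict(np.load(f"pics/{n}{t}.npz"))
def take(n,t):
    from workcell import snapshot
    s=snapshot(n); np.savez(f"pics/{n}{t}.npz",**s); return s
def ray(s,p):
    u=cv2.undistortPoints(np.float64([[p]]),s["camera_matrix"],s["dist"])[0,0]
    E=s["extrinsics"];R=E[:3,:3];return -R.T@E[:3,3],R.T@np.r_[u,1]
def onz(s,p,z):
    c,d=ray(s,p);return c+d*(z-c[2])/d[2]
def tri(a,pa,b,pb):
    c,d=ray(a,pa);e,f=ray(b,pb);t=np.linalg.lstsq(np.c_[d,-f],e-c,rcond=None)[0]
    p,q=c+d*t[0],e+f*t[1];return (p+q)/2,np.linalg.norm(p-q)
def proj(s,P):
    E=s["extrinsics"];return cv2.projectPoints(np.float64(P).reshape(-1,1,3),cv2.Rodrigues(E[:3,:3])[0],E[:3,3],s["camera_matrix"],s["dist"])[0][:,0]
def crop(s,x,y,w,h,k): return cv2.resize(s["frame"][y:y+h,x:x+w,::-1],None,fx=k,fy=k,interpolation=cv2.INTER_CUBIC)
E
python3 - <<'E'
from h import *
T,S=load("top",0),load("side",0)
cv2.imwrite("pics/c1.png",np.vstack([crop(T,160,130,200,75+50,4)[:500]]))
a=crop(T,160,135,200,120,4)[:,:]; cv2.imwrite("pics/c1.png",a)
b=crop(S,200,140,140,150,4);cv2.imwrite("pics/c2.png",b)
for n,s in("top",T),("side",S):
    f=s["frame"];hsv=cv2.cvtColor(f,cv2.COLOR_RGB2HSV)
    m=((hsv[...,0]>5)&(hsv[...,0]<20)&(hsv[...,1]>110)).astype(np.uint8)
    c,l,st,ce=cv2.connectedComponentsWithStats(m)
    for i in range(1,c):
        if 40<st[i,4]<600: print(n,st[i],ce[i].round(1))
    m=((f.max(2)<85)&(f.min(2)>30)).astype(np.uint8)
    c,l,st,ce=cv2.connectedComponentsWithStats(m)
    for i in range(1,c):
        if 200<st[i,4]<4000: print(n,"dark",st[i],ce[i].round(1))
E
```

```text
top [  0   0  50  14 447] [21.9  5.3]
top [ 46   0  57  13 510] [74.1  6.1]
top [100   0  57  11 519] [128.1   4.6]
top [157   0  56  10 470] [184.7   4. ]
top [215   0  54   9 430] [241.6   3.9]
top [273   0  55  11 521] [300.    4.6]
top [329   0  56  13 558] [356.5   5.5]
top [418   0  55   5 145] [450.1   1.1]
top [384   2  57  13 537] [412.1   8. ]
top [438   5  56  14 492] [465.6  11.4]
top [134  11  55  11 475] [161.5  16. ]
top [189  11  54  10 503] [215.6  15.5]
top [245  11  52  11 450] [270.8  16.1]
top [ 81  12  54  11 430] [108.5  17.2]
top [300  12  53  11 476] [325.3  17.1]
top [ 43  14  41  11 290] [63.1 18.9]
top [353  14  54  11 463] [379.  19.]
top [406  16  53  12 451] [431.5  21.6]
top [457  19  43  12 301] [477.6  24.5]
top [114  23  52  10 420] [140.2  27.6]
top [166  23  52   9 431] [191.7  27. ]
top [219  23  51   9 392] [244.5  27. ]
top [272  23  51  10 430] [296.9  27.9]
top [ 64  25  52  10 399] [89.5 29. ]
top [324  24  52  11 419] [349.5  29.2]
top [53 26 14  9 68] [59.4 30.5]
top [375  26  52  11 400] [400.4  31.2]
top [426  29  50  11 363] [450.3  33.
[... 2982 characters left out ...]
144.8 117.7]
side dark [ 77 123  36  39 526] [ 94.5 143.1]
side dark [138 129  25  31 296] [150. 145.]
side dark [ 36 153  40  42 478] [ 56.9 175.2]
side dark [ 63 154  38  42 539] [ 81.1 174.5]
side dark [143 155  25  30 209] [154.5 169. ]
side dark [  0 188  38  48 721] [ 16.7 210.1]
side dark [ 61 212  36  43 375] [ 78.8 234. ]
side dark [ 34 217  42  46 432] [ 53.8 240.4]
side dark [  0 226  22  33 372] [  9.3 240.4]
side dark [379 244  15  52 532] [386.1 268.7]
side dark [ 19 248  43  51 618] [ 40.8 272.9]
side dark [  0 255  37  49 619] [ 16.2 277.8]
side dark [  5 282  45  52 596] [ 26.4 307.4]
side dark [ 64 334  77  47 237] [109.9 366.6]
side dark [112 379  17  32 247] [119.6 394.8]
```

View pics/c1.png

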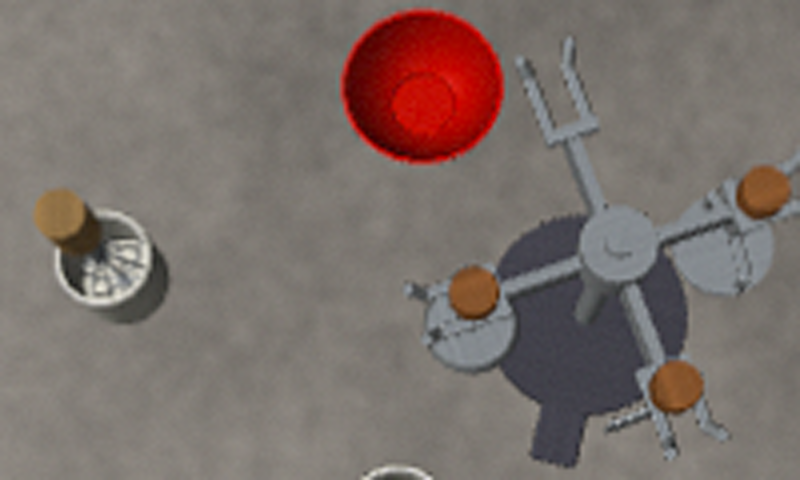

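View pics/c2.png

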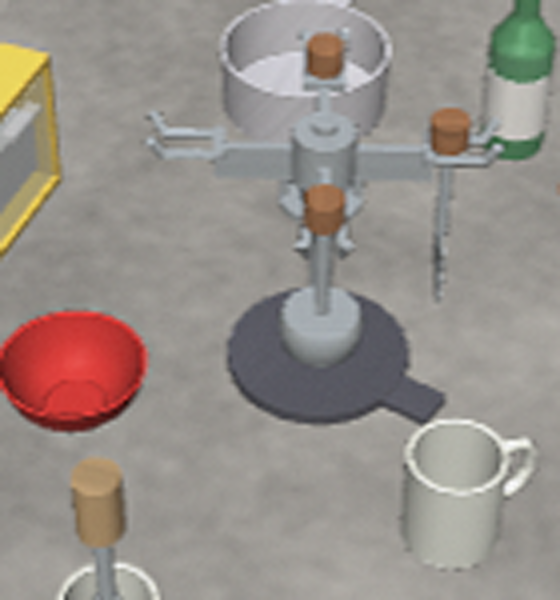

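Crops: nose end at top (298.8,250.8) / side (308,242); free hook tips top (289.5,150.5),(302.5,145.5), crossbar top (303,168); hub top centre top (315,196) / side (280.8,172); whisk knob leans slightly.

```bash
python3 - <<'E'
from h import *
np.set_printoptions(precision=1,suppress=True)
T,S=load("top",0),load("side",0)
t=lambda x,y:(160+x/4-.4,135+y/4-.4)
s=lambda x,y:(200+x/4-.4,140+y/4-.4)
P=lambda n,a,b:print(n,*tri(T,t(*a),S,s(*b)))
P("hubtop",(620,246),(323,130))
P("crossbar",(573,132),(213,142))
P("tipfar",(570,40),(152,115)); P("tipfar_alt",(570,40),(155,148)); P("tipnear",(518,60),(155,148));P("tipnear alt",(518,60),(152,115))
P("head R",(765,190),(323,52)); P("head bottom",(677,386),(450,122)); P("head L",(474,292),(325,205))
P("whisk",(60,215),(97,473)) 
print("nose top z12",onz(T,t(556,464),12),onz(S,s(433,405),12))
print("foot z14 ",onz(T,t(590,314),14),onz(S,s(319,350),14))
for n,I,c in("top",T,(303,213)),("side",S,(280,230)):
    f=I["frame"].astype(int);m=((f.max(2)<110)&(f[...,2]-f[...,0]>3)).astype(np.uint8)
    y,x=np.nonzero(m);k=(abs(x-c[0])<45)&(abs(y-c[1])<45);W=np.array([onz(I,(a,b),14 if n=="top" else 14)for a,b in zip(x[k],y[k])])
    print(n,len(W),W[:,:2].min(0),W[:,:2].max(0))
for n,p in("mug",(259.5,266)),("bowl",(266,157)),("jar",(186,201)): print(n,onz(T,p,{"mug":85,"bowl":50,"jar":80}[n]))
print("jar side rim",onz(S,s(110,595),80))
E
```

```text
hubtop [ 541.1 -111.2  235.6] 1.8311143511622505
crossbar [617.1 -84.7 220.7] 3.7034325815647717
tipfar [668.4 -82.6 234. ] 2.610194851060169
tipfar_alt [674.7 -86.  201.3] 14.0718104571889
tipnear [654.  -51.2 231. ] 6.739013839679421
tipnear alt [648.6 -49.  261.7] 4.091591320593201
head R [ 574.7 -198.6  239.6] 0.04136910502639677
head bottom [ 454.6 -142.4  246.3] 0.1883474607351634
head L [509.3 -24.5 241.6] 1.743484718077827
whisk [563.8 231.1 205.4] 0.15685366073027243
nose top z12 [430.1 -88.3  12. ] [432.7 -83.9  12. ]
foot z14  [ 540.3 -113.5   14. ] [ 538.1 -106.6   14. ]
top 1571 [ 428.8 -232.6] [671.9  16.3]
side 995 [ 427.  -293.2] [624.6 -25.9]
mug [381.3  22.1  85. ]
bowl [699.3   8.7  50. ]
jar [559.2 229.3  80. ]
jar side rim [563.8 228.7  80. ]
```

Axis ≈ (541,−111), nose direction 167° (113 mm out, as given), free hook at 20° (heads 110/200/291°, radius about 92–94 mm, consistent), wire top ≈ 217. I'll turn it anticlockwise by 147° with the jaws straddling the free bracket, and first move over it.

move_arm:
  linear:
    - [0.03,-0.015,-0.02]
    - [0.07,-0.034,-0.04]
    - [0.105,-0.05,-0.04]
    - [0.14,-0.066,-0.04]
    - [0.175,-0.083,-0.04]
    - [0.21,-0.1,-0.04]
    - [0.245,-0.116,-0.04]
    - [0.28,-0.133,-0.04]
    - [0.315,-0.15,-0.04]
    - [0.35,-0.166,-0.04]
    - [0.385,-0.183,-0.04]
    - [0.42,-0.2,-0.04]
  turn:
    - [0,0,0]
    - [0,0,0]
    - [0,0,0]
    - [0,0,0]
    - [0,0,0]
    - [0,0,0]
    - [0,0,0]
    - [0,0,0]
    - [0,0,0]
    - [0,0,0]
    - [0,0,0]
    - [0,0,0]
  hand: 0.35

```text
time: 1.1
tcp_pos: [521.6, -165.0, 444.4]
ee_rot: [-3.083, -0.601, 0.001]
contact_force: [0.2, -0.1, -0.3]
opening: 0.347
```

```bash
cat >> h.py <<'E'
from scipy.spatial.transform import Rotation as Ro
def delta(pos,yawdeg):
    from workcell import get_state
    g=get_state();R=Ro.from_rotvec(g["ee_rot"]);np.set_printoptions(precision=4,suppress=True)
    a=np.radians(yawdeg);Rt=Ro.from_matrix([[np.cos(a),np.sin(a),0],[np.sin(a),-np.cos(a),0],[0,0,-1]])
    print("t",g["time"],"pos",g["tcp_pos"],"q",g["qpos"],"F",g["contact_force"],"open",g["opening"])
    print("lin",R.inv().apply(np.array(pos)-g["tcp_pos"])/1000,"turn",(R.inv()*Rt).as_rotvec())
E
python3 -c "
from h import *
delta([588,-94,440],20.3)"
```

```text
t 1.1 pos [ 521.6356 -164.9819  444.4175] q [-0.3063  0.0995  0.2674  1.7391 -0.0001  2.4504] F [ 0.1986 -0.1217 -0.2886] open 0.3466865803833129
lin [ 0.0882 -0.0409  0.0044] turn [-0.0002  0.0003  0.0306]
```

move_arm:
  linear:
    - [0.03,-0.014,0]
    - [0.06,-0.028,0.01]
    - [0.088,-0.041,0.02]
    - [0.088,-0.041,0.03]
    - [0.088,-0.041,0.035]
    - [0.088,-0.041,0.04]
    - [0.088,-0.041,0.045]
    - [0.088,-0.041,0.045]
  turn:
    - [0,0,0.01]
    - [0,0,0.02]
    - [0,0,0.03]
    - [0,0,0.03]
    - [0,0,0.03]
    - [0,0,0.03]
    - [0,0,0.03]
    - [0,0,0.03]

```text
time: 1.77
tcp_pos: [586.3, -96.5, 399.1]
ee_rot: [-3.092, -0.553, 0.001]
contact_force: [-0.2, -0.4, -0.1]
opening: 0.351
```

```bash
python3 - <<'E'
from h import *
S=take("side",1);T=take("top",1)
a=crop(S,200,100,140,150,4);b=crop(T,270,135,100,150,4)
cv2.imwrite("pics/c3.png",np.hstack([a[:,:400],b]))
E
```

```text
(no output)
```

View pics/c3.png

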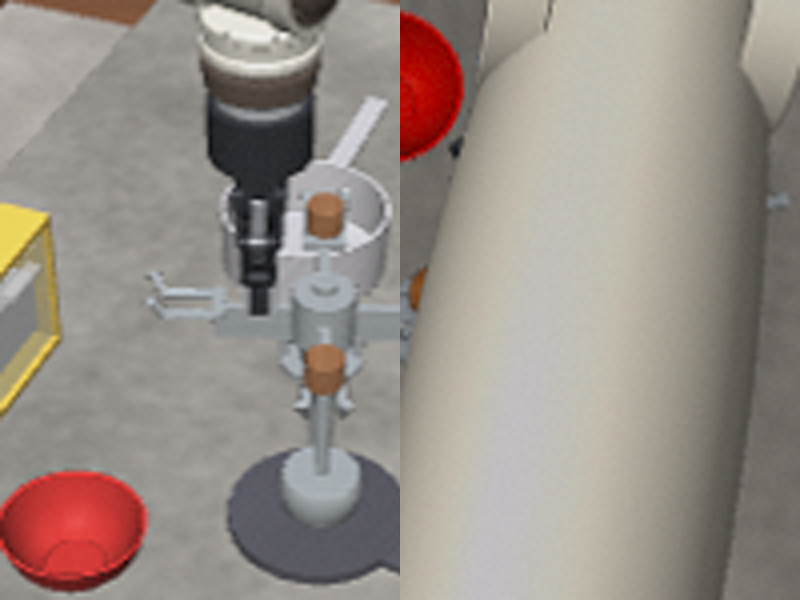

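The side view shows the fingers over the free bracket, midway between hub and crossbar (tip about (265,178)); the arm hides the top view. Lowering gently.

move_arm:
  linear:
    - [0,0,0.004]
    - [0,0,0.008]
    - [0,0,0.011]
    - [0,0,0.014]
    - [0,0,0.017]
    - [0,0,0.02]
    - [0,0,0.023]
    - [0,0,0.026]
    - [0,0,0.029]
    - [0,0,0.029]
  turn:
    - [0,0,0]
    - [0,0,0]
    - [0,0,0]
    - [0,0,0]
    - [0,0,0]
    - [0,0,0]
    - [0,0,0]
    - [0,0,0]
    - [0,0,0]
    - [0,0,0]

```text
time: 2.7
tcp_pos: [586.8, -95.7, 369.9]
ee_rot: [-3.092, -0.554, 0.001]
contact_force: [0.2, -0.3, 0.9]
opening: 0.35
```

```bash
cat > arc.py <<'E'
import sys;from h import *
# finger path: radius r about axis, start angle a0 (now) to a list of angles; deltas in the present tool frame
from workcell import get_state
A=np.array([541,-111.]);g=get_state();R=Ro.from_rotvec(g["ee_rot"]);p=g["tcp_pos"]
yaw=np.degrees(np.arctan2(*R.as_matrix()[:2,0][::-1]));d=p[:2]-A;r=np.hypot(*d);a=np.degrees(np.arctan2(d[1],d[0]))
print(g["time"],p,"q",g["qpos"].round(2),"F",g["contact_force"],"yaw",yaw,"r",r,"ang",a)
lin=[];tu=[]
for k in np.linspace(*map(float,sys.argv[1:3]),int(sys.argv[3])):
    w=A+49*np.array([np.cos(np.radians(k)),np.sin(np.radians(k))])
    lin.append([round(float(v),3) for v in R.inv().apply(np.r_[w,p[2]]-p)/1000]);tu.append([0,0,round(float(np.radians(yaw-k)),3)])
print([[x,y,0] for x,y,_ in lin]);print(tu)
E
python3 arc.py 21 58 12
```

```text
2.7 [586.79639652 -95.68586131 369.91589459] q [-0.16  0.19  0.22  1.6   0.    2.63] F [ 0.21170183 -0.31410348  0.8669063 ] yaw 20.329125246671797 r 48.289054439140884 ang 18.48973677045468
[[0.001, -0.002, 0], [0.001, -0.005, 0], [0.0, -0.008, 0], [-0.0, -0.011, 0], [-0.001, -0.014, 0], [-0.002, -0.016, 0], [-0.002, -0.019, 0], [-0.004, -0.022, 0], [-0.005, -0.024, 0], [-0.006, -0.027, 0], [-0.008, -0.029, 0], [-0.009, -0.031, 0]]
[[0, 0, -0.012], [0, 0, -0.07], [0, 0, -0.129], [0, 0, -0.188], [0, 0, -0.247], [0, 0, -0.305], [0, 0, -0.364], [0, 0, -0.423], [0, 0, -0.481], [0, 0, -0.54], [0, 0, -0.599], [0, 0, -0.657]]
```

move_arm:
  linear:
    - [0.001,-0.002,0]
    - [0.001,-0.005,0]
    - [0.0,-0.008,0]
    - [0,-0.011,0]
    - [-0.001,-0.014,0]
    - [-0.002,-0.016,0]
    - [-0.002,-0.019,0]
    - [-0.004,-0.022,0]
    - [-0.005,-0.024,0]
    - [-0.006,-0.027,0]
    - [-0.008,-0.029,0]
    - [-0.009,-0.031,0]
  turn:
    - [0,0,0]
    - [0,0,-0.03]
    - [0,0,-0.07]
    - [0,0,-0.12]
    - [0,0,-0.17]
    - [0,0,-0.22]
    - [0,0,-0.27]
    - [0,0,-0.32]
    - [0,0,-0.37]
    - [0,0,-0.42]
    - [0,0,-0.46]
    - [0,0,-0.5]

```text
time: 3.7
tcp_pos: [567.9, -69.8, 371.1]
ee_rot: [2.857, 1.304, 0.002]
contact_force: [2.4, -3.4, -1.6]
opening: 0.349
```

```bash
sed -i 's/yaw-k)/yaw-k+10)/' arc.py; python3 arc.py 61 98 12
```

```text
3.7 [567.89470588 -69.763637   371.13200279] q [-0.12  0.13  0.16  1.6  -0.    2.16] F [ 2.43060118 -3.41032797 -1.57447105] yaw 49.08325577107067 r 49.23172592843616 ang 56.887268296010674
[[-0.001, -0.003, 0], [-0.002, -0.006, 0], [-0.002, -0.009, 0], [-0.003, -0.012, 0], [-0.005, -0.014, 0], [-0.006, -0.017, 0], [-0.007, -0.019, 0], [-0.009, -0.022, 0], [-0.011, -0.024, 0], [-0.012, -0.026, 0], [-0.014, -0.028, 0], [-0.017, -0.03, 0]]
[[0, 0, -0.033], [0, 0, -0.092], [0, 0, -0.151], [0, 0, -0.21], [0, 0, -0.268], [0, 0, -0.327], [0, 0, -0.386], [0, 0, -0.444], [0, 0, -0.503], [0, 0, -0.562], [0, 0, -0.621], [0, 0, -0.679]]
```

move_arm:
  linear:
    - [-0.001,-0.003,0]
    - [-0.002,-0.006,0]
    - [-0.002,-0.009,0]
    - [-0.003,-0.012,0]
    - [-0.005,-0.014,0]
    - [-0.006,-0.017,0]
    - [-0.007,-0.019,0]
    - [-0.009,-0.022,0]
    - [-0.011,-0.024,0]
    - [-0.012,-0.026,0]
    - [-0.014,-0.028,0]
    - [-0.017,-0.03,0]
  turn:
    - [0,0,-0.03]
    - [0,0,-0.09]
    - [0,0,-0.15]
    - [0,0,-0.21]
    - [0,0,-0.27]
    - [0,0,-0.33]
    - [0,0,-0.39]
    - [0,0,-0.44]
    - [0,0,-0.5]
    - [0,0,-0.56]
    - [0,0,-0.62]
    - [0,0,-0.68]

```text
time: 4.7
tcp_pos: [534.3, -62.6, 371.2]
ee_rot: [2.257, 2.184, 0.003]
contact_force: [4.2, 3.2, -0.2]
opening: 0.348
```

```bash
python3 arc.py 101 138 12
```

```text
4.7 [534.26970568 -62.63309866 371.17483158] q [-0.12  0.05  0.07  1.59  0.    1.49] F [ 4.19463731  3.16622643 -0.17118124] yaw 88.12236414787365 r 48.83291929215584 ang 97.92188609817372
[[-0.0, -0.003, 0], [-0.001, -0.005, 0], [-0.002, -0.008, 0], [-0.003, -0.011, 0], [-0.004, -0.013, 0], [-0.006, -0.016, 0], [-0.007, -0.018, 0], [-0.009, -0.021, 0], [-0.01, -0.023, 0], [-0.012, -0.025, 0], [-0.014, -0.027, 0], [-0.017, -0.029, 0]]
[[0, 0, -0.05], [0, 0, -0.109], [0, 0, -0.168], [0, 0, -0.226], [0, 0, -0.285], [0, 0, -0.344], [0, 0, -0.402], [0, 0, -0.461], [0, 0, -0.52], [0, 0, -0.579], [0, 0, -0.637], [0, 0, -0.696]]
```

move_arm:
  linear:
    - [0,-0.003,0]
    - [-0.001,-0.005,0]
    - [-0.002,-0.008,0]
    - [-0.003,-0.011,0]
    - [-0.004,-0.013,0]
    - [-0.006,-0.016,0]
    - [-0.007,-0.018,0]
    - [-0.009,-0.021,0]
    - [-0.01,-0.023,0]
    - [-0.012,-0.025,0]
    - [-0.014,-0.027,0]
    - [-0.017,-0.029,0]
  turn:
    - [0,0,-0.05]
    - [0,0,-0.11]
    - [0,0,-0.17]
    - [0,0,-0.23]
    - [0,0,-0.29]
    - [0,0,-0.34]
    - [0,0,-0.4]
    - [0,0,-0.46]
    - [0,0,-0.52]
    - [0,0,-0.58]
    - [0,0,-0.64]
    - [0,0,-0.7]

```text
time: 5.7
tcp_pos: [504.5, -78.4, 371.2]
ee_rot: [1.371, 2.826, 0.003]
contact_force: [1.1, 5.0, -0.4]
opening: 0.35
```

```bash
python3 arc.py 141 174 12
```

```text
5.7 [504.47016083 -78.41950751 371.16488909] q [-0.15 -0.02  0.    1.59  0.    0.75] F [ 1.06865346  4.99817994 -0.407455  ] yaw 128.24589509617337 r 48.94811172129114 ang 138.2706406910006
[[-0.0, -0.002, 0], [-0.001, -0.005, 0], [-0.002, -0.007, 0], [-0.003, -0.01, 0], [-0.004, -0.012, 0], [-0.005, -0.014, 0], [-0.006, -0.017, 0], [-0.007, -0.019, 0], [-0.009, -0.021, 0], [-0.011, -0.023, 0], [-0.012, -0.025, 0], [-0.014, -0.027, 0]]
[[0, 0, -0.048], [0, 0, -0.1], [0, 0, -0.153], [0, 0, -0.205], [0, 0, -0.258], [0, 0, -0.31], [0, 0, -0.362], [0, 0, -0.415], [0, 0, -0.467], [0, 0, -0.519], [0, 0, -0.572], [0, 0, -0.624]]
```

move_arm:
  linear:
    - [0,-0.002,0]
    - [-0.001,-0.005,0]
    - [-0.002,-0.007,0]
    - [-0.003,-0.01,0]
    - [-0.004,-0.012,0]
    - [-0.005,-0.014,0]
    - [-0.006,-0.017,0]
    - [-0.007,-0.019,0]
    - [-0.009,-0.021,0]
    - [-0.011,-0.023,0]
    - [-0.012,-0.025,0]
    - [-0.014,-0.027,0]
  turn:
    - [0,0,-0.05]
    - [0,0,-0.1]
    - [0,0,-0.15]
    - [0,0,-0.2]
    - [0,0,-0.26]
    - [0,0,-0.31]
    - [0,0,-0.36]
    - [0,0,-0.41]
    - [0,0,-0.47]
    - [0,0,-0.52]
    - [0,0,-0.57]
    - [0,0,-0.62]

```text
time: 6.7
tcp_pos: [491.8, -106.1, 371.2]
ee_rot: [0.444, 3.109, 0.002]
contact_force: [3.1, 2.9, 0.6]
opening: 0.353
```

```bash
python3 arc.py 175 180 6;  python3 - <<'E'
from h import *
S=take("side",2);cv2.imwrite("pics/c4.png",crop(S,210,130,140,120,5))
E
```

```text
6.7 [ 491.83196811 -106.13734339  371.16218904] q [-0.21 -0.04 -0.01  1.59  0.    0.07] F [3.07501087 2.9194422  0.59433133] yaw 163.73683004054064 r 49.407902094836885 ang 174.35188622811935
[[-0.001, -0.0, 0], [-0.001, -0.001, 0], [-0.001, -0.002, 0], [-0.001, -0.003, 0], [-0.001, -0.004, 0], [-0.002, -0.005, 0]]
[[0, 0, -0.022], [0, 0, -0.039], [0, 0, -0.057], [0, 0, -0.074], [0, 0, -0.092], [0, 0, -0.109]]
```

View pics/c4.png

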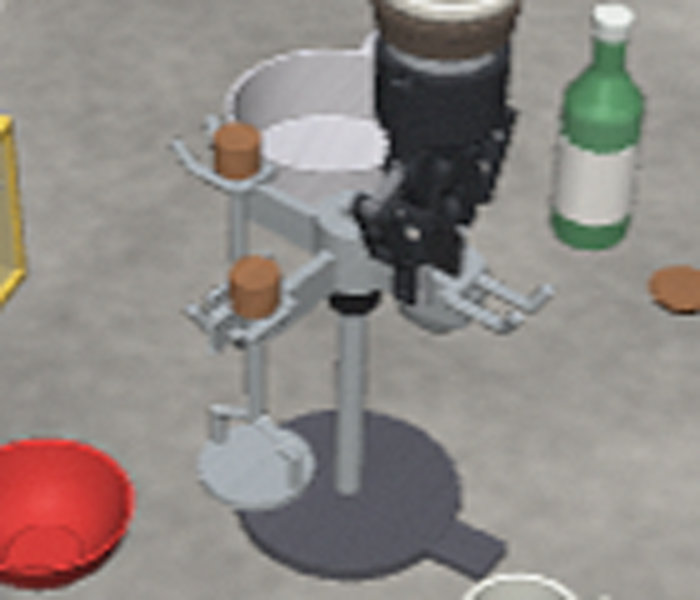

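Heads of two utensils show at crop (255,268) and (237,135); hook tips at (548,292) and (512,322). Angle from the head tops on z≈242:

```bash
python3 - <<'E'
from h import *
S=load("side",2);A=np.array([541,-111]);c=lambda x,y:(210+x/5-.4,130+y/5-.4)
for n,p,z in("front head",(255,268),242),("left head",(237,135),242),("tipA",(548,290),231),("tipB",(512,322),231),("crossbar",(455,287),217):
    w=onz(S,c(*p),z)[:2]-A;print(n,w.round(1),np.hypot(*w).round(1),np.degrees(np.arctan2(w[1],w[0])).round(1))
E
```

```text
front head [32.3 76.9] 83.4 67.3
left head [ 91.1 -37.8] 98.6 -22.5
tipA [-125.    19.8] 126.6 171.0
tipB [-114.4   54.5] 126.7 154.5
crossbar [-70.1  20.9] 73.2 163.4
```

Chord between the two heads (129 mm, expected 130) gives hook at 162°, which agrees with the finger contact geometry (162°). Nose is at about 167.8°, so +5.5° more, slowly.

move_arm:
  linear:
    - [-0.0005,-0.001,0]
    - [-0.001,-0.002,0]
    - [-0.0015,-0.003,0]
    - [-0.0015,-0.004,0]
    - [-0.002,-0.0045,0]
    - [-0.002,-0.005,0]
    - [-0.002,-0.005,0]
    - [-0.002,-0.003,0]
    - [-0.001,0,0]
    - [0,0.003,0]
    - [0,0.005,0]
    - [0,0.005,0]
  turn:
    - [0,0,-0.02]
    - [0,0,-0.04]
    - [0,0,-0.06]
    - [0,0,-0.08]
    - [0,0,-0.09]
    - [0,0,-0.1]
    - [0,0,-0.1]
    - [0,0,-0.1]
    - [0,0,-0.1]
    - [0,0,-0.1]
    - [0,0,-0.1]
    - [0,0,-0.1]

```text
time: 7.75
tcp_pos: [493.1, -101.3, 370.6]
ee_rot: [-0.292, -3.128, 0.0]
contact_force: [0.3, 0.1, -0.6]
opening: 0.353
```

move_arm:
  linear:
    - [0,0,-0.008]
    - [0,0,-0.02]
    - [0,0,-0.035]
    - [0,0,-0.05]
    - [0,0,-0.07]
    - [0,0,-0.09]
    - [0,0,-0.11]
    - [0,0,-0.13]
  turn:
    - [0,0,0]
    - [0,0,0]
    - [0,0,0]
    - [0,0,0]
    - [0,0,0]
    - [0,0,0]
    - [0,0,0]
    - [0,0,0]

```text
time: 8.42
tcp_pos: [492.7, -101.8, 502.3]
ee_rot: [0.293, 3.127, -0.0]
contact_force: [-0.8, -0.0, -0.4]
opening: 0.346
```

```bash
python3 -c "
from h import *
delta([540,225,470],167)"
```

```text
t 8.4167 pos [ 492.7445 -101.7514  502.3124] q [-0.2036  0.0344  0.315   1.8508 -0.0001 -0.0167] F [-0.8319 -0.0283 -0.4127] open 0.3460926308896477
lin [0.0143 0.3298 0.0323] turn [-0.0001  0.0006  0.04  ]
```

move_arm:
  linear:
    - [0,0.02,0]
    - [0,0.045,0]
    - [-0.002,0.075,0]
    - [-0.003,0.11,0]
    - [-0.004,0.145,0]
    - [-0.005,0.18,0.01]
    - [-0.006,0.215,0.02]
    - [-0.007,0.25,0.03]
    - [-0.007,0.28,0.045]
    - [-0.007,0.31,0.06]
    - [-0.007,0.33,0.072]
    - [-0.007,0.339,0.072]
  turn:
    - [0,0,0.01]
    - [0,0,0.02]
    - [0,0,0.02]
    - [0,0,0.02]
    - [0,0,0.02]
    - [0,0,0.02]
    - [0,0,0.02]
    - [0,0,0.02]
    - [0,0,0.02]
    - [0,0,0.02]
    - [0,0,0.02]
    - [0,0,0.02]
  hand: 1.0

```text
time: 9.42
tcp_pos: [563.0, 232.5, 425.9]
ee_rot: [-0.32, -3.122, 0.003]
contact_force: [0.1, -0.8, -0.5]
opening: 1.001
```

```bash
python3 - <<'E'
from h import *
S=take("side",3);T=take("top",3)
a=crop(S,195,120,140,200,3);b=crop(T,250,140,125,200,3)
cv2.imwrite("pics/c5.png",np.hstack([a,b]))
delta([564,231,430],168)
E
```

```text
t 9.5167 pos [562.8615 231.0126 428.5932] q [ 0.3895  0.2452  0.4026  1.7293 -0.0001  0.5946] F [ 0.1001 -0.3266  0.2123] open 0.9997814727625908
lin [-0.0011  0.0002 -0.0014] turn [-0.0007 -0.0009  0.0044]
```

View pics/c5.png

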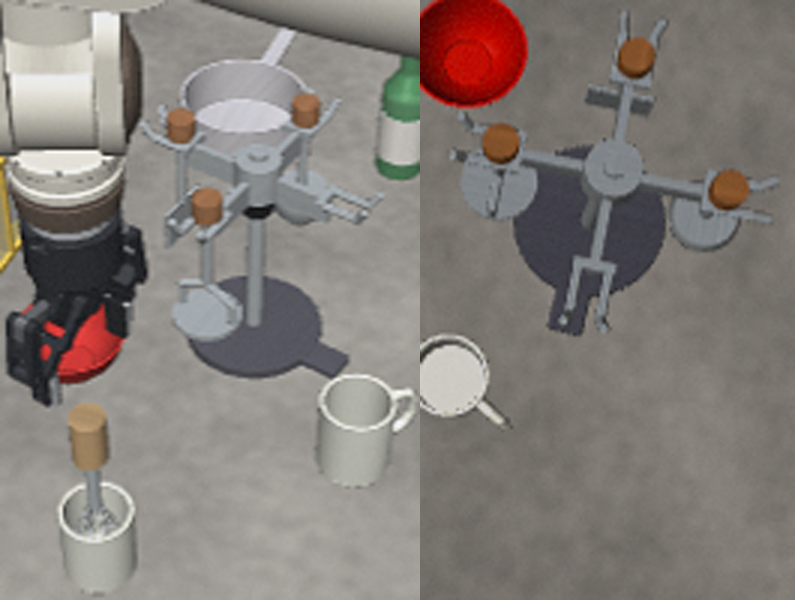

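Top view: hook now points down-left over the nose (tips at crop (565,322), (604,326)), nose end about (565,330). Open jaws hang above the knob. Computing the angle from all three heads and the tips.

```bash
python3 - <<'E'
from h import *
S,T=load("side",3),load("top",3)
ct=lambda x,y:(250+(x-420)/3-.35,140+y/3-.35); cs=lambda x,y:(195+x/3-.35,120+y/3-.35)
deg=lambda w:np.degrees(np.arctan2(w[1],w[0])).round(1)
H={}
for n,a,b in("A",(636,57),(306,101)),("B",(500,142),(208,196)),("C",(729,188),(181,118)):pass
# pair heads: try all, keep small gap
ta=[(636,57),(500,142),(729,188)];sb=[(306,101),(208,196),(181,118)]
P=[]
for a in ta:
    q=[tri(T,ct(*a),S,cs(*b)) for b in sb];k=min(q,key=lambda r:r[1]);P.append(k[0]);print("head",k[0].round(1),k[1].round(1))
P=np.array(P);c=(P[1]+P[2])/2;print("axis from opposite heads",c.round(1),"dist",np.linalg.norm(P[1]-P[2]).round(1))
print("hook angle: from opposite pair",deg(P[1]-P[2])+90,"from back head",deg(c-P[0]))
t=[onz(T,ct(*p),231.)for p in((565,320),(604,325))];m=(t[0]+t[1])/2;print("tips",t,"mid",m,deg(m-c),np.hypot(*(m-c)[:2]))
cb=onz(T,ct(594,264),217);print("crossbar",cb,deg(cb-c))
n=onz(T,ct(565,333),12);print("nose",n)
for p in ((565,320),(604,325)):
  for b in((378,197),(366,215)):print("tip tri",*tri(T,ct(*p),S,cs(*b)))
print("hub",*tri(T,ct(613,168),S,cs(258,155)))
# knob in views
for I,nm in((S,"side"),):
    f=I["frame"];hsv=cv2.cvtColor(f,cv2.COLOR_RGB2HSV);m=((hsv[...,0]>8)&(hsv[...,0]<22)&(hsv[...,1]>80)).astype(np.uint8)[240:290,205:245]
    y,x=np.nonzero(m);print("knob",x.min()+205,x.max()+205,y.min()+240,y.max()+240,"proj",proj(S,[[564,231,205],[564,231,180],[564,231,155]]).round(1).tolist())
E
```

```text
head [ 629.9 -128.1  247.5] 0.2
head [557.3 -19.8 251.3] 0.4
head [ 522.4 -199.1  250.7] 0.5
axis from opposite heads [ 539.9 -109.5  251. ] dist 182.7
hook angle: from opposite pair 169.0 from back head 168.3
tips [array([420.39968217, -71.59667541, 231.        ]), array([ 416.69465348, -102.03865422,  231.        ])] mid [418.54716782 -86.81766482 231.        ] 169.4 123.40840966214763
crossbar [466.79539852 -95.8616756  217.        ] 169.5
nose [429.90321473 -86.46453382  12.        ]
tip tri [412.80406892 -70.51390372 257.46963212] 9.916905374649911
tip tri [419.02062542 -71.750946   231.69206469] 2.638879892942462
tip tri [ 415.82251263 -102.12506693  231.39886797] 1.6809200597272516
tip tri [ 422.30600962 -104.27658349  204.15653846] 6.085414060419454
hub [ 540.30646032 -109.32453572  240.28911257] 0.3624364952095374
knob 218 230 255 276 proj [[223.8, 257.9], [224.4, 264.5], [225.0, 270.9]]
```

Hook ≈169°, nose ≈168.2°: aligned well inside 0.15 rad. Axis ≈(540,−109.5). Now grasp the whisk, 8 mm above the knob centre.

move_arm:
  linear:
    - [-0.001,0,0.012]
    - [-0.001,0,0.025]
    - [-0.001,0,0.038]
    - [-0.001,0,0.05]
    - [-0.001,0,0.06]
    - [-0.001,0,0.07]
    - [-0.001,0,0.078]
    - [-0.001,0,0.083]
    - [-0.001,0,0.085]
    - [-0.001,0,0.085]
  turn:
    - [0,0,0]
    - [0,0,0]
    - [0,0,0]
    - [0,0,0]
    - [0,0,0]
    - [0,0,0]
    - [0,0,0]
    - [0,0,0]
    - [0,0,0]
    - [0,0,0]

```text
time: 10.35
tcp_pos: [563.8, 229.7, 343.5]
ee_rot: [-0.324, -3.125, 0.0]
contact_force: [-0.5, -0.5, 0.5]
opening: 1.0
```

move_arm:
  linear:
    - [0,0,0]
    - [0,0,0]
    - [0,0,0]
    - [0,0,0]
    - [0,0,0]
    - [0,0,0]
    - [0,0,0]
    - [0,0,0]
    - [0,0,0]
    - [0,0,0]
  turn:
    - [0,0,0]
    - [0,0,0]
    - [0,0,0]
    - [0,0,0]
    - [0,0,0]
    - [0,0,0]
    - [0,0,0]
    - [0,0,0]
    - [0,0,0]
    - [0,0,0]
  hand: 0.0
  grip_force: 40

```text
time: 11.18
tcp_pos: [563.9, 230.0, 344.1]
ee_rot: [0.324, 3.124, 0.001]
contact_force: [-0.1, 1.4, 6.0]
opening: 0.363
```

move_arm:
  linear:
    - [0,0,-0.004]
    - [0,0,-0.012]
    - [0,0,-0.022]
    - [0,0,-0.034]
    - [0,0,-0.046]
    - [0,0,-0.058]
    - [0,0,-0.07]
    - [0,0,-0.082]
    - [0,0,-0.095]
    - [0,0,-0.108]
    - [0,0,-0.118]
    - [0,0,-0.126]
  turn:
    - [0,0,0]
    - [0,0,0]
    - [0,0,0]
    - [0,0,0]
    - [0,0,0]
    - [0,0,0]
    - [0,0,0]
    - [0,0,0]
    - [0,0,0]
    - [0,0,0]
    - [0,0,0]
    - [0,0,0]

```text
time: 12.18
tcp_pos: [563.7, 229.7, 471.4]
ee_rot: [0.324, 3.124, 0.0]
contact_force: [0.3, 0.4, -1.2]
opening: 0.365
```

```bash
python3 -c "
from h import *
delta([354,-72,470],168.7)"
```

```text
t 12.1833 pos [563.6927 229.7273 471.3902] q [ 0.387   0.2764  0.526   1.8194 -0.0002  0.5939] F [ 0.269   0.4027 -1.2401] open 0.364543615730701
lin [ 0.1432 -0.3384  0.0011] turn [ 0.0004  0.001  -0.0097]
```

Whisk weight (1.2 N) is felt. Carry it to a staging point outside the hook.

move_arm:
  linear:
    - [0.006,-0.014,0]
    - [0.016,-0.038,0]
    - [0.03,-0.07,0]
    - [0.044,-0.103,0]
    - [0.058,-0.136,0]
    - [0.072,-0.17,0]
    - [0.086,-0.203,0]
    - [0.1,-0.237,0]
    - [0.114,-0.27,0]
    - [0.127,-0.3,0]
    - [0.137,-0.323,0]
    - [0.143,-0.338,0]
  turn:
    - [0,0,0]
    - [0,0,-0.01]
    - [0,0,-0.01]
    - [0,0,-0.01]
    - [0,0,-0.01]
    - [0,0,-0.01]
    - [0,0,-0.01]
    - [0,0,-0.01]
    - [0,0,-0.01]
    - [0,0,-0.01]
    - [0,0,-0.01]
    - [0,0,-0.01]

```text
time: 13.18
tcp_pos: [352.6, -72.9, 470.7]
ee_rot: [0.311, 3.125, -0.001]
contact_force: [1.3, 0.5, -1.1]
opening: 0.368
```

move_arm:
  linear:
    - [0,0,0.006]
    - [0,0,0.012]
    - [0,0,0.018]
    - [0,0,0.024]
    - [0,0,0.03]
    - [0,0,0.034]
    - [0,0,0.034]
    - [0,0,0.034]
  turn:
    - [0,0,0]
    - [0,0,0]
    - [0,0,0]
    - [0,0,0]
    - [0,0,0]
    - [0,0,0]
    - [0,0,0]
    - [0,0,0]

```text
time: 13.85
tcp_pos: [354.6, -71.3, 435.5]
ee_rot: [-0.308, -3.126, -0.0]
contact_force: [-0.2, -0.7, -1.5]
opening: 0.367
```

```bash
python3 - <<'E'
from h import *
S=take("side",4);T=take("top",4)
a=crop(S,225,120,160,180,3);b=crop(T,270,170,90,180,3)
cv2.imwrite("pics/c6.png",np.hstack([a,b]))
delta([354,-72,435],168.7)
E
```

```text
t 13.95 pos [354.5685 -71.4388 435.9021] q [-0.1988 -0.3406 -0.1458  1.7654  0.     -0.0023] F [ 0.2279 -0.3655 -0.6741] open 0.35924913275273557
lin [ 0.0004 -0.0007  0.0009] turn [0.     0.0002 0.0007]
```

View pics/c6.png

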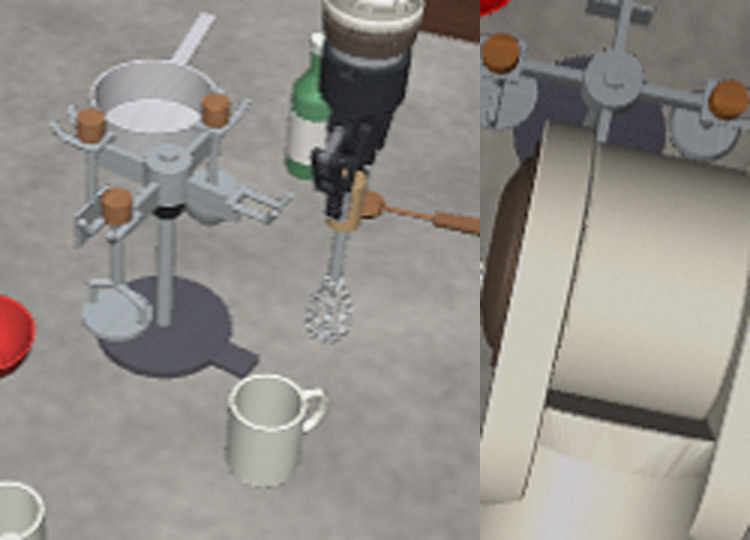

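```bash
python3 - <<'E'
from h import *
S=load("side",4)
print([((p-[225,120])*3).round(0).tolist() for p in proj(S,[[354.5,-71.4,296],[354.5,-71.4,271],[354.5,-71.4,246],[354.5,-71.4,176],[354.5,-71.4,96]])])
# knob top/bottom & balloon bottom on the vertical plane y=-71.4
cs=lambda x,y:(225+x/3-.35,120+y/3-.35)
for n,p in("knob top",(356,176)),("knob bottom",(344,224)),("rod low",(335,275)),("ball bottom",(327,342)):
    c,d=ray(S,cs(*p));t=(-71.4-c[1])/d[1];print(n,(c+t*d).round(1))
E
```

```text
[[347.0, 177.0], [344.0, 198.0], [341.0, 219.0], [333.0, 275.0], [325.0, 334.0]]
knob top [348.  -71.4 299.8]
knob bottom [352.5 -71.4 241.8]
rod low [353.9 -71.4 177.2]
ball bottom [352.2 -71.4  86.6]
```

Whisk hangs upright (projection matches within a few mm), tips gap about 22 mm clear for a 12 mm rod. Approach in line with the hook (shift −2 mm sideways, 4 mm up), then feel in slowly.

move_arm:
  linear:
    - [-0.004,-0.001,-0.002]
    - [-0.01,-0.002,-0.004]
    - [-0.016,-0.002,-0.004]
    - [-0.022,-0.002,-0.004]
    - [-0.028,-0.002,-0.004]
    - [-0.034,-0.002,-0.004]
    - [-0.038,-0.002,-0.004]
    - [-0.041,-0.002,-0.004]
    - [-0.043,-0.002,-0.004]
    - [-0.043,-0.002,-0.004]
  turn:
    - [0,0,0]
    - [0,0,0]
    - [0,0,0]
    - [0,0,0]
    - [0,0,0]
    - [0,0,0]
    - [0,0,0]
    - [0,0,0]
    - [0,0,0]
    - [0,0,0]

```text
time: 14.78
tcp_pos: [396.6, -82.0, 439.5]
ee_rot: [-0.309, -3.126, -0.0]
contact_force: [-1.1, 0.4, -1.8]
opening: 0.362
```

move_arm:
  linear:
    - [-0.0015,0,0]
    - [-0.003,0,0]
    - [-0.0045,0,0]
    - [-0.006,0,0]
    - [-0.0075,0,0]
    - [-0.009,0,0]
  turn:
    - [0,0,0]
    - [0,0,0]
    - [0,0,0]
    - [0,0,0]
    - [0,0,0]
    - [0,0,0]

```text
time: 15.28
tcp_pos: [405.2, -83.7, 439.7]
ee_rot: [0.309, 3.126, -0.0]
contact_force: [0.2, -0.3, -2.7]
opening: 0.366
```

move_arm:
  linear:
    - [-0.0015,0,0]
    - [-0.003,0,0]
    - [-0.0045,0,0]
    - [-0.006,0,0]
  turn:
    - [0,0,0]
    - [0,0,0]
    - [0,0,0]
    - [0,0,0]

```text
time: 15.62
tcp_pos: [411.1, -84.9, 439.7]
ee_rot: [-0.309, -3.126, 0.0]
contact_force: [-0.5, -0.3, -2.3]
opening: 0.365
```

move_arm:
  linear:
    - [-0.002,0,0]
    - [-0.004,0,0]
    - [-0.006,0,0]
    - [-0.008,0,0]
    - [-0.01,0,0]
  turn:
    - [0,0,0]
    - [0,0,0]
    - [0,0,0]
    - [0,0,0]
    - [0,0,0]

```text
time: 16.03
tcp_pos: [421.0, -86.9, 439.7]
ee_rot: [0.309, 3.126, -0.0]
contact_force: [0.1, -0.2, -1.9]
opening: 0.362
```

move_arm:
  linear:
    - [-0.002,0,0]
    - [-0.004,0,0]
    - [-0.006,0,0]
    - [-0.008,0,0]
    - [-0.01,0,0]
  turn:
    - [0,0,0]
    - [0,0,0]
    - [0,0,0]
    - [0,0,0]
    - [0,0,0]

```text
time: 16.45
tcp_pos: [430.8, -88.8, 439.7]
ee_rot: [-0.309, -3.126, 0.0]
contact_force: [-0.3, 0.4, -1.1]
opening: 0.364
```

move_arm:
  linear:
    - [-0.002,0,0]
    - [-0.004,0,0]
    - [-0.006,0,0]
    - [-0.008,0,0]
    - [-0.01,0,0]
  turn:
    - [0,0,0]
    - [0,0,0]
    - [0,0,0]
    - [0,0,0]
    - [0,0,0]

```text
time: 16.87
tcp_pos: [440.6, -90.8, 439.7]
ee_rot: [0.309, 3.126, 0.0]
contact_force: [0.6, 0.8, -1.0]
opening: 0.36
```

```bash
python3 - <<'E'
from h import *
S=take("side",5)
cv2.imwrite("pics/c7.png",crop(S,245,130,120,110,5))
delta([449.5,-92,435],168.7)
E
```

```text
t 16.9167 pos [440.8554 -90.8326 439.5385] q [-0.2032 -0.134   0.0276  1.7324  0.     -0.0064] F [-0.4444 -0.1704 -2.0972] open 0.3577906264513478
lin [-0.0087  0.0005  0.0045] turn [ 0.     -0.      0.0004]
```

View pics/c7.png

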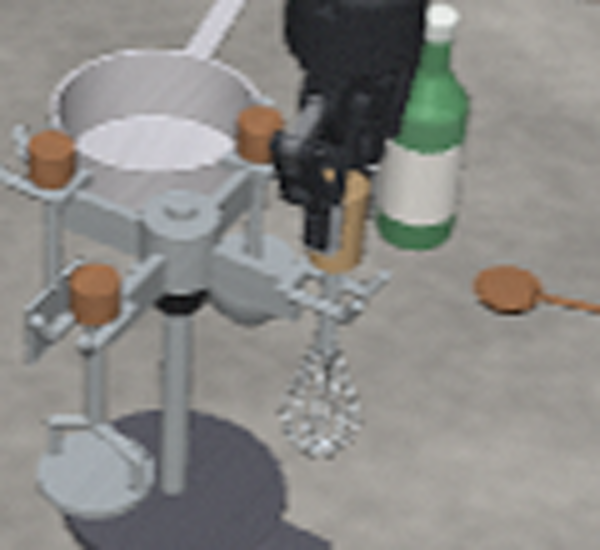

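The rod (crop (327,285)) is between the two wires, knob above, about r 101. A further 5 mm in, then lower by feel.

move_arm:
  linear:
    - [-0.002,0,0]
    - [-0.004,0,0]
    - [-0.006,0,0]
    - [-0.006,0,0.002]
    - [-0.006,0,0.004]
    - [-0.006,0,0.006]
    - [-0.006,0,0.008]
    - [-0.006,0,0.01]
    - [-0.006,0,0.012]
    - [-0.006,0,0.013]
    - [-0.006,0,0.014]
    - [-0.006,0,0.015]
  turn:
    - [0,0,0]
    - [0,0,0]
    - [0,0,0]
    - [0,0,0]
    - [0,0,0]
    - [0,0,0]
    - [0,0,0]
    - [0,0,0]
    - [0,0,0]
    - [0,0,0]
    - [0,0,0]
    - [0,0,0]

```text
time: 17.92
tcp_pos: [446.3, -91.9, 424.6]
ee_rot: [0.309, 3.126, -0.0]
contact_force: [-1.0, 1.1, -2.0]
opening: 0.365
```

move_arm:
  linear:
    - [0,0,0.0005]
    - [0,0,0.001]
    - [0,0,0.0015]
    - [0,0,0.002]
    - [0,0,0.0025]
    - [0,0,0.003]
  turn:
    - [0,0,0]
    - [0,0,0]
    - [0,0,0]
    - [0,0,0]
    - [0,0,0]
    - [0,0,0]

```text
time: 18.42
tcp_pos: [446.3, -91.9, 421.6]
ee_rot: [-0.309, -3.126, -0.0]
contact_force: [0.2, -0.3, -1.4]
opening: 0.363
```

move_arm:
  linear:
    - [0,0,0.0005]
    - [0,0,0.001]
    - [0,0,0.0015]
    - [0,0,0.002]
    - [0,0,0.0025]
  turn:
    - [0,0,0]
    - [0,0,0]
    - [0,0,0]
    - [0,0,0]
    - [0,0,0]

```text
time: 18.83
tcp_pos: [446.3, -91.9, 419.1]
ee_rot: [0.309, 3.126, 0.0]
contact_force: [0.6, 0.3, -1.8]
opening: 0.364
```

move_arm:
  linear:
    - [0,0,0.0005]
    - [0,0,0.001]
    - [0,0,0.0015]
    - [0,0,0.002]
    - [0,0,0.0025]
  turn:
    - [0,0,0]
    - [0,0,0]
    - [0,0,0]
    - [0,0,0]
    - [0,0,0]

```text
time: 19.25
tcp_pos: [446.3, -91.9, 416.6]
ee_rot: [0.309, 3.126, 0.0]
contact_force: [0.2, -0.5, -2.0]
opening: 0.363
```

move_arm:
  linear:
    - [0,0,0.0005]
    - [0,0,0.001]
    - [0,0,0.0015]
    - [0,0,0.002]
  turn:
    - [0,0,0]
    - [0,0,0]
    - [0,0,0]
    - [0,0,0]

```text
time: 19.58
tcp_pos: [446.2, -91.9, 415.0]
ee_rot: [0.309, 3.126, -0.0]
contact_force: [0.1, -0.0, 4.9]
opening: 0.362
```

Contact felt (+4.9 N up, from −1.8 N hanging): the wires top out at about 226. Let go gently.

move_arm:
  linear:
    - [0,0,-0.0005]
    - [0,0,-0.0005]
    - [0,0,-0.0005]
    - [0,0,-0.0005]
  turn:
    - [0,0,0]
    - [0,0,0]
    - [0,0,0]
    - [0,0,0]

```text
time: 19.92
tcp_pos: [446.3, -91.9, 415.2]
ee_rot: [0.309, 3.126, -0.0]
contact_force: [-0.2, 0.9, 0.6]
opening: 0.364
```

move_arm:
  linear:
    - [0,0,0]
    - [0,0,0]
    - [0,0,0]
    - [0,0,0]
    - [0,0,0]
    - [0,0,0]
  turn:
    - [0,0,0]
    - [0,0,0]
    - [0,0,0]
    - [0,0,0]
    - [0,0,0]
    - [0,0,0]
  hand: 0.6

```text
time: 20.42
tcp_pos: [446.3, -91.9, 415.2]
ee_rot: [-0.309, -3.126, -0.0]
contact_force: [0.2, -0.3, -0.3]
opening: 0.598
```

```bash
python3 - <<'E'
from h import *
S=take("side",6)
cv2.imwrite("pics/c8.png",crop(S,245,130,120,110,5))
E
```

```text
(no output)
```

View pics/c8.png

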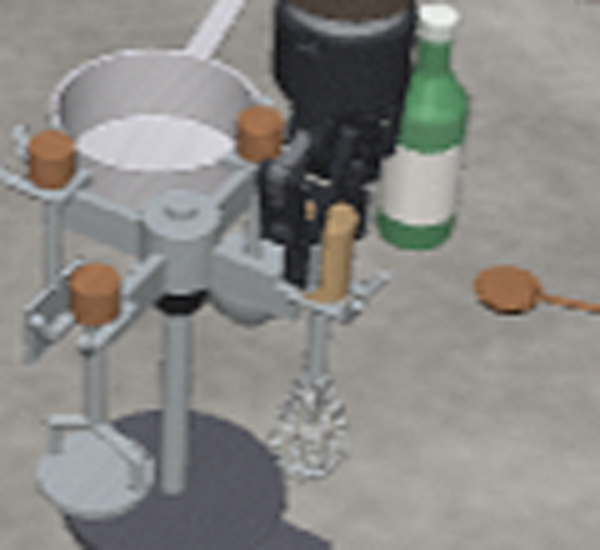

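The whisk hangs with its knob sitting on the wires (crop (325,295)), open fingers free of it. Retreat straight up.

move_arm:
  linear:
    - [0,0,-0.003]
    - [0,0,-0.008]
    - [0,0,-0.016]
    - [0,0,-0.026]
    - [0,0,-0.04]
    - [0,0,-0.055]
    - [0,0,-0.07]
    - [0,0,-0.085]
    - [0,0,-0.1]
    - [0,0,-0.11]
  turn:
    - [0,0,0]
    - [0,0,0]
    - [0,0,0]
    - [0,0,0]
    - [0,0,0]
    - [0,0,0]
    - [0,0,0]
    - [0,0,0]
    - [0,0,0]
    - [0,0,0]

```text
time: 21.3
tcp_pos: [446.0, -91.8, 527.6]
ee_rot: [0.308, 3.124, -0.0]
contact_force: [0.9, 0.4, 0.2]
opening: 0.6
```

move_arm:
  linear:
    - [0,-0.02,0]
    - [0,-0.05,0]
    - [0,-0.085,0]
    - [0,-0.12,0]
    - [0,-0.155,0]
    - [0,-0.19,0]
    - [0,-0.225,0]
    - [0,-0.25,0]
    - [0,-0.27,0]
    - [0,-0.28,0]
    - [0,-0.28,0]
    - [0,-0.28,0]
  turn:
    - [0,0,0]
    - [0,0,0]
    - [0,0,0]
    - [0,0,0]
    - [0,0,0]
    - [0,0,0]
    - [0,0,0]
    - [0,0,0]
    - [0,0,0]
    - [0,0,0]
    - [0,0,0]
    - [0,0,0]

```text
time: 22.3
tcp_pos: [391.6, -366.3, 525.5]
ee_rot: [0.31, 3.126, 0.0]
contact_force: [-0.4, -0.8, -0.5]
opening: 0.6
```

```bash
python3 - <<'E'
from h import *
S=take("side",7);T=take("top",7)
a=crop(S,235,130,120,180,3);b=crop(T,250,140,125,180,3)
cv2.imwrite("pics/c9.png",np.hstack([a,b]))
delta([449.5,-92,435],168.7)
E
```

```text
t 22.4 pos [ 391.7779 -365.436   525.7256] q [-0.7507  0.1384  0.4752  1.9072  0.0003 -0.5548] F [-0.4538  1.1732  1.2571] open 0.6001048778559359
lin [-0.0034  0.2794  0.0907] turn [-0.      0.0005  0.0013]
```

View pics/c9.png

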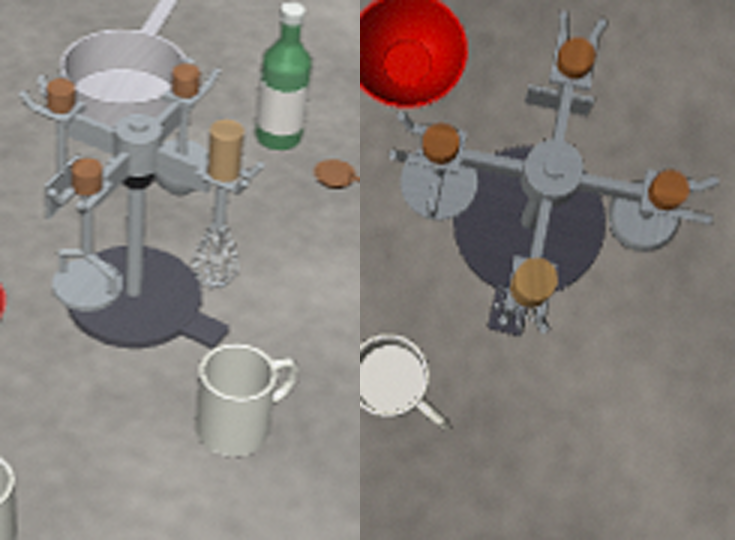

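Whisk hangs upright over the nose; knob top at crop top (534,280), side (226,131). Final numeric check, then hand in if it holds.

```bash
python3 - <<'E'
from h import *
S,T=load("side",7),load("top",7)
ct=lambda x,y:(250+(x-360)/3-.35,140+y/3-.35); cs=lambda x,y:(235+x/3-.35,130+y/3-.35)
p,e=tri(T,ct(535,280),S,cs(226,132));d=p[:2]-[540,-109.5];n=np.array([-.979,.204])
print("knob top",p,e,"radial",d@n,"lateral",d@[-n[1],n[0]],"centre z",p[2]-25)
ok=80<d@n<110 and abs(d@[-n[1],n[0]])<15 and 222<p[2]-25<262
from workcell import close_job
if ok: print(close_job())
E
```

```text
knob top [446.52059811 -91.36998942 272.17620651] 0.1570876940655293 radial 95.2148566068862 lateral 1.3205176237943341 centre z 247.1762065107315
the job is handed in; nothing more can be done
None
```

The job is handed in. The free hook is over the nose and the whisk hangs on it by its knob, released. I never saw a verdict, so success rests on my own checks.

- **Turning:** With the fingers on either side of the free bracket, I turned the crown about 148° anticlockwise. Push forces at the ends of the moves stayed around 4–5 N. The cameras put the hook at about 169° and the nose at about 168°, well within 0.15 rad.
- **Hanging:** I took the whisk from the jar and slid the rod between the wires without feeling contact. I lowered it until the knob rested on the wires (about +5 N, against −1.8 N hanging). I then opened the jaws and withdrew upward.
- **Last check:** The knob centre is 95 mm in front of the axis, about 1 mm sideways and about 247 mm high. The whisk looks upright and nothing touches it. The bystanders visible in the last pictures look unmoved; I did not measure them.
- **Time:** The robot's clock stood at 22.4 s of the 72 s allowed.

**Disagreement:** The wire height did not agree between methods. Feel gave about 226 mm; the cameras gave 217 to 226 mm depending on the feature used. The knob centre is 251 mm by feel and 247 mm by camera, both within the limits.

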